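Lock a controller board into its test jig and hold the lid down

ROBOT

A 6-joint arm with a two-finger parallel gripper is mounted at the origin on the work surface. World frame = base frame: x ahead of the robot, y to its left, z up, the work surface at z = 0. Lengths are in m, angles in rad, forces in N, time in s.
With the tool pointing down it reaches from about 0.275 to 0.825 m from the base axis. Payload 4.9 kg.
Tool frame: the origin (TCP) lies midway between the tips of the shut fingers; the grasp point (between the pads) lies 19 mm behind it (bot.grip_depth is the distance from the TCP to the grasp point, in m); y points along the fingers, x is the direction in which the jaws open and shut, and the axes are right-handed (so a half turn about y gives the same grasp; the last joint's range is limited). The gripper opens to 85 mm and grips with 20 to 120 N. Pads are 22 mm wide; open, the fingers measure 114 mm over their backs; the gripper's body (76 mm by 85 mm) begins 54 mm behind the grasp point. The pads swing forward as they close: fully open they stand 13 mm farther back than shut.
Start: joints at [-1.463, 0.326, -0.193, 1.052, 0, 1.437], TCP at [0.132, -0.534, 0.231] pointing down, gripper open.
Joint ranges: [-2.65, 2.65], [-0.97, 1.79], [-1.3, 1.35], [-1.93, 2.1], [-1.47, 1.37], [-3.14, 3.14]. Speed limits (rad/s): [2.57, 2.57, 3.14, 3.14, 3.14, 3.14].

INTERFACE

Orientations are given as a unit quaternion [w, x, y, z].
In Python, from cell import bot gives the robot as it stands. Calls block until the motion is done:
- bot.move_pose(position, orientation): joint-space move of the TCP to a pose.
- bot.move_linear(position, speed=0.15, rotation=None, until_force=None): straight line of the TCP; rotation=None keeps the orientation; speed is the mean speed in m/s. With until_force (N) it stops when the force on the tool has changed by that much, and returns True; else False.
- bot.goto_joints(angles): joint-space move.
- bot.set_gripper(opening, grasp_force=None): opening from 0.0 (shut) to 1.0 (fully open); grasp_force is the grip in N (None keeps the last); returns when the fingers have stopped.
- bot.wait(seconds).
- bot.solve_ik(position, orientation): joint angles nearest the present ones, or None.
- bot.camera(name): name is "scene" or "top" or "wrist"; returns the picture (420x560x3 uint8, red, green, blue); there is no depth.
- bot.calibration(name): a dict with "mtx" (3x3 intrinsics, pixels), "k1" (the pictures are not rectified: a ray, as slopes to the right and down, at radius r is drawn at 1 + k1 r^2 times it, then the intrinsics apply), "extrinsics" (4x4, takes a point from world to camera coordinates); the wrist camera has in their place "hand_eye" (4x4, takes a point from camera to tool coordinates, whose origin is the TCP and whose axes are the tool frame's). Camera axes: x right, y down, z forward; pixel columns grow to the right and rows downward; lengths in m; the calibration is good to about 2 mm. A picture is of the moment at which its call begins: read the wrist's pose just before it. calibration takes no time and is no camera call.
A pose or a line that the arm cannot do raises bot.PlanningError and nothing moves.
- bot.close_job(): hands the job in, once; it reports no verdict.
Trained networks look in the newest picture that a camera, given by its name, has taken for a name from the list of things; names that differ only in an ending like _2 or _b are one class to them, and where a whole thing is asked for, a point or a joint stands for the part that bears it (a point fixed in the world has none). Each returns a list of dicts, best first, with "confidence" (0 to 1); they miss things now and then, are a little off and sometimes report something else, mostly with a low value. They report only what shows in the picture. A call takes as long as a camera call. They do not tell look-alikes from the thing itself.
- bot.search_frame(camera, thing): "bbox" ([left, top, width, height] in pixels, round what is visible of it).
Readings, each from a call of its own:
- bot.read_clock(): time.
- bot.read_joint_positions(): joint angles.
- bot.read_joint_vel(): joint speeds.
- bot.read_joint_efforts(): joint torques, N m.
- bot.read_position(): TCP position.
- bot.read_tool_rot(): TCP orientation.
- bot.read_ft_force(): force on the tool from outside, world axes, zero at the start.
- bot.read_moment(): the same for the moment, N m.
- bot.read_gripper_width(): opening from 0.0 (shut) to 1.0 (fully open).
Only numpy, scipy, OpenCV 4.12 (cv2) and the standard library are available. Lean on these libraries where they do the work, as an engineer would, in place of code of your own. Each camera call takes 0.05 s, during which the arm holds its last target. There are 200 camera calls.

TASK

Load the green controller board into the open test jig by hanging its eye on the brass post, so that it lies flat on the bed and square with the jig, and let go of it; then swing the blue lid fully shut over it. Take the orange-handled lock pin from its holder and push it down through the lid's hole into the block below until its collar sits on the lid. Finish holding: keep gripping the pin's handle and keep pressing down on it firmly, so that the lid stays pressed shut, and do not shift the other things on the desk.

Things in the scene. Friction and masses are not known exactly. Their poses are not given: they have to be found in the camera images.
- jig: test jig, fixed. Origin on the desk, under the middle of the bed; x from the pin block (front, -x) to the hinge (+x), z up. Grey base x -105..95 mm, y +-75, its top (the bed) at z 20, open at the sides. Aluminium pin block x -92..-58, y +-60, top z 55. Hinge axis along y at x 70, z 55; two lugs at y +-50, x 68..84, tops z 62. A loaded board spans x -42..58
- post_foot (a point): centre of the foot of the brass locating post, on the bed, 20 mm above the desk; the jig's x -30, y 0. The post is 9 mm in diameter, 18 mm high (top 38 mm above the desk), its top 4 mm tapered
- block_hole (a point): centre of the mouth of the hole in the jig's pin block, 55 mm above the desk; 13 mm in diameter, 35 mm deep
- lid (a joint): lid angle in rad: 0 fully shut (level, underside 55, top 65 mm above the desk), pi/2 upright, largest 2.0. Stiff friction hinge: the lid (280 g) stays where it is left; 0.35 Nm plus or minus its weight (at most 0.22 Nm) turns it: 1 to 4 N at its front edge. It starts open, leaning slightly away from the bed
- lid_hinge (a point): middle of the hinge axis, in the plane of the lid's underside. Axes turn with the lid: -x along the lid to its front edge, y along the hinge, z out of its upper side (up when shut, to the jig's +x when upright). The lid: blue frame with clear pane, 10 mm thick (z 0..10), 120 mm wide, front edge 165 mm from the axis
- lid_hole (a point): centre of the mouth, on the lid's upper side, of the 13 mm hole through the solid blue bar (37 mm deep, 120 mm wide) along the lid's front, 145 mm from the hinge axis; when the lid is shut it is 65 mm above the desk, exactly over the block's hole. Axes as lid_hinge
- lid_edge (a point): middle of the lid's front edge, half-way through its thickness, 165 mm from the hinge axis. Axes as lid_hinge
- board_grip (a point): centre of the black connector on the green board (about 160 g): 46 mm long (x), 22 wide (y), 24 tall, gripped across its width; this point is 18 mm above the board's underside, the connector's top 30 mm. Board 100 (x) by 70 (y) by 6 mm, centred under the connector, starts flat on the desk. x points away from the eye; once loaded it is along the jig's x
- board_eye (a point): centre of the board's eye, half-way through the plate (3 mm above its underside): a round hole 14 mm in diameter, 38 mm from the connector's centre towards -x. Axes as board_grip
- holder: aluminium block 55 x 55 mm, 45 mm tall, fixed to the desk, with an upright 14 mm hole in its middle in which the pin stands. Origin: centre of its underside
- pin: lock pin (about 70 g), upright along z, standing loose in the holder, collar on the holder's top. Origin: its lower tip. Upwards: 6 mm taper (5 to 10 mm diameter), 10 mm shank up to 40 mm, steel collar 26 mm in diameter from 40 to 45, orange round handle 16 mm in diameter from 45 to 80 mm
- pin_grip (a point): centre of the pin's orange handle, half-way up: 62.5 mm above the pin's tip, 22.5 mm above the collar's underside
- pin_shoulder (a point): centre of the underside of the pin's collar, 40 mm above its tip; it meets lid_hole when the pin is home
- multimeter: bystander: red multimeter lying on its back, 160 x 85 x 38 mm, origin under its centre
- mug: bystander: blue mug, 76 mm across, 90 mm tall, origin under its centre
- parts_tray: bystander: yellow parts tray, 100 x 75 x 30 mm, origin under its centre
- screwdriver: bystander: screwdriver lying flat, 170 mm long, along its x
- adapter: bystander: black power adapter, 110 x 48 x 30 mm, origin under its centre
- controller_case: bystander: aluminium controller case, 110 x 120 x 45 mm, origin under its centre
- magnifier: bystander: magnifying glass on a stand, foot 90 mm across, 146 mm tall, its lens reaching 95 mm towards its x; origin under the foot
Not all that is in view belongs to the job. Of the things shaped like the part that bears board_grip, the green one is meant.

How it is judged:
By the outcome, as a careful person would: the job done as asked, in the order asked, and still so for the second after the job is handed in, while the arm keeps its last pose, push and grip.
It also fails if it takes over 72 s, if anything falls off the work surface, if the arm or the gripper's body presses on something with over 40 N, if the wrist force passes 120 N, or if a joint passes its speed limit or range.

## Working session

There is one attempt and no reset: what is moved stays moved. The work goes in short steps, each a Python script; the robot and the scene stay as the last script left them, time stands still between calls to the robot, and variables do not carry over. Pictures are saved under pics/ and viewed, about 8 in all and at most 12, crops included, and the job is handed in when it is done.

```bash
mkdir -p pics; ls
python3 - <<'E'
from cell import bot
import cv2,numpy as np
for c in("scene","top"):
    im=bot.camera(c); cv2.imwrite(f"pics/{c}0.png",im[:,:,::-1])
    k=bot.calibration(c); print(c,np.round(k["mtx"],1).tolist(),k["k1"]); print(np.round(k["extrinsics"],3).tolist())
    for t in("jig","lid","board_grip","holder","pin","multimeter","mug","parts_tray","adapter","controller_case","magnifier","screwdriver"):
        print(t,[([int(v) for v in d["bbox"]],round(d["confidence"],2)) for d in bot.search_frame(c,t)][:4])
print(bot.calibration("wrist"),bot.read_tool_rot(),bot.read_clock())
E
```

```text
pics
scene [[387.0, 0.0, 283.9], [0.0, 387.0, 213.0], [0.0, 0.0, 1.0]] -0.10892029320703195
[[0.833, 0.554, -0.004, -0.438], [0.372, -0.564, -0.737, -0.115], [-0.411, 0.612, -0.676, 1.3], [0.0, 0.0, 0.0, 1.0]]
jig [([222, 195, 90, 100], 0.93), ([174, 281, 36, 32], 0.61)]
lid [([281, 197, 33, 76], 0.57)]
board_grip [([352, 169, 33, 14], 0.91), ([298, 168, 30, 15], 0.76), ([258, 188, 36, 20], 0.66), ([308, 205, 28, 23], 0.6)]
holder [([175, 278, 33, 38], 0.68), ([247, 158, 29, 15], 0.35)]
pin [([186, 280, 10, 16], 0.6)]
multimeter [([314, 130, 47, 31], 0.79), ([246, 161, 45, 9], 0.38)]
mug [([131, 335, 59, 54], 0.96)]
parts_tray [([362, 193, 40, 29], 0.87), ([277, 195, 39, 76], 0.16)]
adapter [([233, 350, 54, 31], 0.59)]
controller_case [([340, 239, 62, 52], 0.93)]
magnifier [([301, 285, 65, 63], 0.72), ([281, 195, 34, 79], 0.42)]
screwdriver [([247, 162, 21, 9], 0.61)]
top [[395.0, 0.0, 281.5], [0.0, 395.0, 203.6], [0.0, 0.0, 1.0]] -0.06953055717905703
[[0.024, -1.0, -0.003, -0.013], [-0.981, -0.023, -0.192, 0.549], [0.191, 0.008, -0.981, 1.1], [0.0, 0.0, 0.0, 1.0]]
jig [([282, 162, 5
[... 414 characters left out ...]
 118, 47, 37], 0.63)]
magnifier [([326, 99, 37, 59], 0.57)]
screwdriver [([180, 284, 27, 31], 0.56)]
{'mtx': array([[296.60472458,   0.        , 283.42520223],
       [  0.        , 296.60472458, 208.28021824],
       [  0.        ,   0.        ,   1.        ]]), 'k1': -0.028361219340930038, 'hand_eye': array([[ 9.99999891e-01,  4.53486620e-04, -1.14348266e-04,
         3.94423822e-04],
       [ 2.48730917e-04, -3.08642696e-01,  9.51178019e-01,
        -1.43338566e-01],
       [ 3.96053748e-04, -9.51177944e-01, -3.08642775e-01,
         7.88868747e-02],
       [ 0.00000000e+00,  0.00000000e+00,  0.00000000e+00,
         1.00000000e+00]])} [-0.55664323  0.5566487  -0.43604818  0.43606482] 1.3
```

Run:
```python
import cv2,numpy as np
a=cv2.imread("pics/top0.png")[90:330,80:480]; b=cv2.imread("pics/scene0.png")[120:400,120:430]
cv2.imwrite("pics/a1.png",cv2.resize(a,(800,480),interpolation=cv2.INTER_CUBIC))
cv2.imwrite("pics/b1.png",cv2.resize(b,None,fx=2.1,fy=2.1,interpolation=cv2.INTER_CUBIC))
```

```text
(no output)
```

View pics/a1.png

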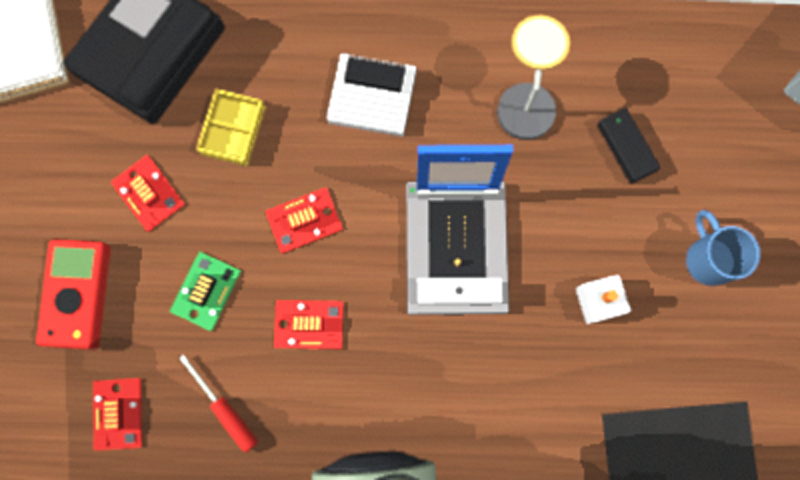

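View pics/b1.png

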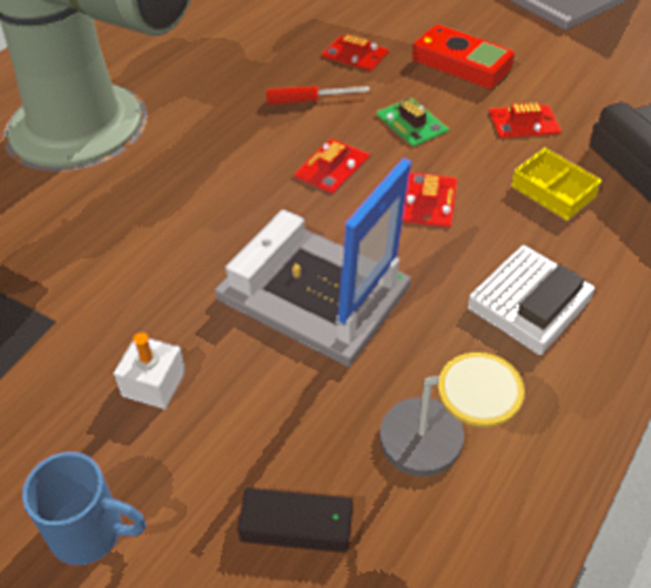

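```bash
cat > h.py <<'E'
from cell import bot
import cv2,numpy as np
from scipy.spatial.transform import Rotation as Ro
def qd(a):  # tool down, jaw axis at yaw a
    c,s=np.cos(a),np.sin(a)
    q=Ro.from_matrix(np.array([[c,0,-s],[s,0,c],[0,-1,0]])).as_quat(); return np.r_[q[3],q[:3]]
def rm(q): return Ro.from_quat(np.r_[q[1:],q[0]]).as_matrix()
def cam(name,pose=None):  # K,k1,world->cam
    k=bot.calibration(name)
    if name!="wrist": T=k["extrinsics"]
    else:
        W=np.eye(4); W[:3,:3]=rm(pose[1]); W[:3,3]=pose[0]; T=np.linalg.inv(W@k["hand_eye"])
    return k["mtx"],k["k1"],T
def px2w(C,uv,z):
    K,k1,T=C; d=[(uv[0]-K[0,2])/K[0,0],(uv[1]-K[1,2])/K[1,1]]
    n=cv2.undistortPoints(np.array([[uv]],float),K,np.array([k1,0,0,0.]))[0,0]
    R=T[:3,:3]; o=-R.T@T[:3,3]; r=R.T@np.r_[n,1]; return o+r*(z-o[2])/r[2]
def w2px(C,P):
    K,k1,T=C; return cv2.projectPoints(np.array(P,float).reshape(-1,1,3),cv2.Rodrigues(T[:3,:3])[0],T[:3,3],K,np.array([k1,0,0,0.]))[0][:,0]
def pose(): return np.array(bot.read_position()),np.array(bot.read_tool_rot())
def snap(fn):
    p=pose(); im=bot.camera("wrist")[:,:,::-1].copy(); cv2.imwrite("pics/"+fn+".png",im); np.savez("pics/"+fn,p=p[0],q=p[1]); return im,cam("wrist",p)
def load(fn):
    d=np.load("pics/"+fn+".npz"); return cv2.imread("pics/"+fn+".png"),cam("wrist",(d["p"],d["q"]))
E
python3 - <<'E'
from h import *
C=cam("top")
for n,u,v,z in [("board",206,291,.006),("bhole",459,291,.055),("post",457,262,.038),("blkFL",416,303,.055),("blkFR",502,303,.055),("baseFL",407,312,.02),("baseFR",508,312,.02),("holder",603,296,.045),("handle top",610,296,.085),("ctrlcase?",372,93,.045),("tray",232,127,.03),("magfoot",527,110,.01),("lens",541,42,.14),("adapter",628,146,.03),("mug",724,255,.09),("red1",305,219,.006),("red2",310,324,.006),("multi",72,294,.038)]:
    print(n,np.round(px2w(C,(80+u/2,90+v/2),z),3))
print(np.round(rm(pose()[1]),2).tolist())
E
```

```text
board [0.454 0.295 0.006]
bhole [ 0.458 -0.082  0.055]
post [ 0.502 -0.08   0.038]
blkFL [ 0.439 -0.021  0.055]
blkFR [ 0.442 -0.144  0.055]
baseFL [ 0.429 -0.008  0.02 ]
baseFR [ 0.432 -0.157  0.02 ]
holder [ 0.456 -0.292  0.045]
handle top [ 0.452 -0.292  0.085]
ctrlcase? [0.758 0.053 0.045]
tray [0.705 0.267 0.03 ]
magfoot [ 0.749 -0.189  0.01 ]
lens [ 0.805 -0.19   0.14 ]
adapter [ 0.688 -0.34   0.03 ]
mug [ 0.513 -0.456  0.09 ]
red1 [0.568 0.151 0.006]
red2 [0.409 0.136 0.006]
multi [0.441 0.487 0.038]
[[0.24, 0.0, 0.97], [-0.97, -0.0, 0.24], [0.0, -1.0, 0.0]]
```

Run:
```python
from h import *
q=qd(-np.pi/2)
for n,p in [("holder",(.44,-.285,.24)),("jig",(.475,-.08,.27)),("board",(.44,.295,.18))]:
    bot.move_pose(p,q); im,C=snap("w_"+n)
    print(n,np.round(pose()[0],3),bot.read_clock())
ims=[cv2.imread(f"pics/w_{n}.png") for n in("holder","jig","board")]
cv2.imwrite("pics/c.png",cv2.resize(np.vstack([np.hstack([ims[0],ims[1]]),np.hstack([ims[2],ims[2]*0])]),(800,600)))
cv2.imwrite("pics/c_j.png",ims[1]); cv2.imwrite("pics/c_b.png",ims[2])
```

```text
holder [ 0.44  -0.286  0.24 ] 2.825
jig [ 0.475 -0.081  0.27 ] 3.725
board [0.44  0.295 0.18 ] 8.3083
```

View pics/c_j.png

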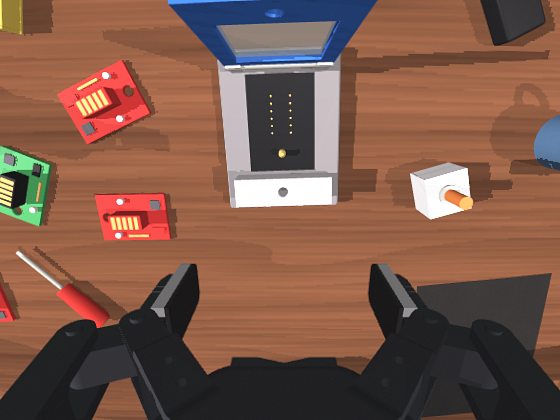

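View pics/c_b.png

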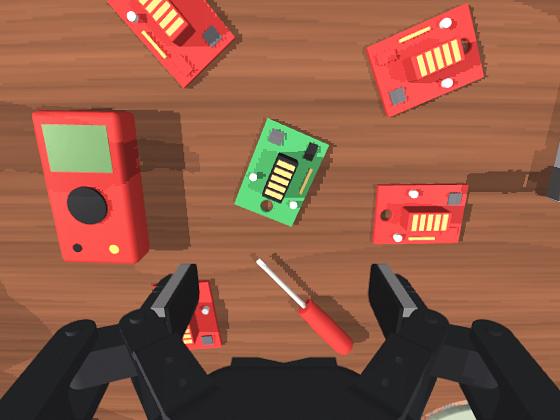

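View pics/w_holder.png

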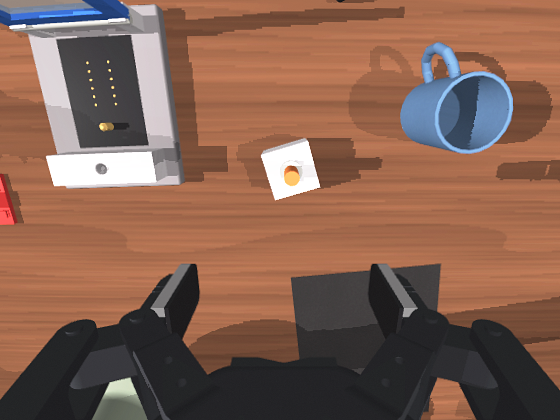

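Run:
```python
from h import *
j,_=load("w_jig"); b,_=load("w_board"); h,_=load("w_holder")
A=cv2.resize(j[55:215,205:355],None,fx=3.6,fy=3.6,interpolation=cv2.INTER_CUBIC) #540x576
B=cv2.resize(b[110:235,225:340],None,fx=2.2,fy=2.2,interpolation=cv2.INTER_CUBIC)
H=cv2.resize(h[130:210,250:330],None,fx=3.1,fy=3.1,interpolation=cv2.INTER_CUBIC)
o=np.zeros((580,800,3),np.uint8); o[:A.shape[0],:540]=A; o[:B.shape[0],545:545+B.shape[1]]=B; o[300:300+H.shape[0],545:545+H.shape[1]]=H
cv2.imwrite("pics/d.png",o)
hsv=cv2.cvtColor(b,cv2.COLOR_BGR2HSV); m=cv2.inRange(hsv,(50,80,60),(85,255,255))
c=max(cv2.findContours(m,0,2)[0],key=cv2.contourArea); hl=cv2.convexHull(c); print(cv2.approxPolyDP(hl,5,True)[:,0].tolist())
C=load("w_board")[1]
P=np.array([px2w(C,p,.006) for p in cv2.approxPolyDP(hl,5,True)[:,0]]);print(P.round(4).tolist())
```

```text
[[267, 118], [328, 144], [291, 226], [234, 203]]
[[0.5135, 0.3114, 0.006], [0.4872, 0.2476, 0.006], [0.3947, 0.2858, 0.006], [0.4223, 0.3498, 0.006]]
```

View pics/d.png

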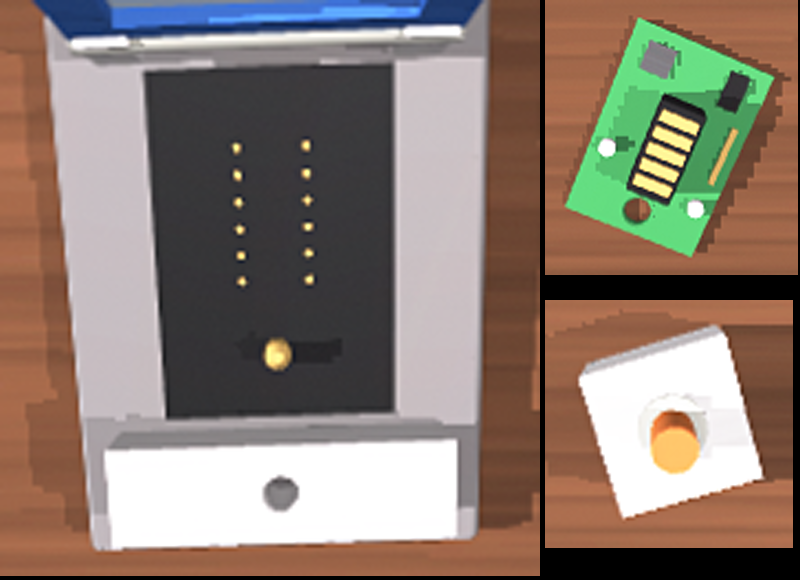

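Run:
```python
from h import *
from scipy.optimize import least_squares
C=load("w_jig")[1]; f=lambda u,v:(u/3.6+205-.36,v/3.6+55-.36)
pts=[((107,450),(-58,60,55)),((457,438),(-58,-60,55)),((458,535),(-92,-60,55)),((109,548),(-92,60,55)),((280,493),(-75,0,55)),((278,352),(-30,0,38))]
W=np.array([px2w(C,f(*p),J[2]/1e3)[:2] for p,J in pts]); J=np.array([J[:2] for _,J in pts])/1e3
L=np.array([px2w(C,f(*p),.02)[:2] for p in [(50,60),(92,515),(490,55),(478,510)]])
print(W.round(4).tolist(),L.round(4).tolist())
def res(x,full=True):
    c,s=np.cos(x[2]),np.sin(x[2]); R=np.array([[c,-s],[s,c]])
    l=((L-x[:2])@R)[:,1]-np.array([.075,.075,-.075,-.075])
    return np.r_[(J@R.T+x[:2]-W).ravel(),l]
s=least_squares(res,[.53,-.08,.02]); print(s.x.round(4),(s.fun*1e3).round(1))
np.save("jig.npy",s.x)
x=s.x;R=np.array([[np.cos(x[2]),-np.sin(x[2])],[np.sin(x[2]),np.cos(x[2])]])
for n,p in [("post",(-.03,0)),("hole",(-.075,0)),("grip",(.008,0)),("hinge",(.07,0))]: print(n,(R@p+x[:2]).round(4))
C=load("w_holder")[1]; g=lambda u,v:((u-545)/3.1+250-.34,(v-300)/3.1+130-.34)
print("holder",np.mean([px2w(C,g(*p),.045) for p in [(580,377),(725,334),(763,477),(624,518)]],0).round(4),"handle",px2w(C,g(675,450),.085).round(4))
C2=load("w_holder")[1]; print("hole/post from w_holder",px2w(C2,(101,169),.055).round(4),px2w(C2,(106,127),.038).round(4))
C=load("w_board")[1]; print("eye",px2w(C,(266.8,205.5),.006).round(4), "conn", np.mean([px2w(C,((u-545)/2.2+225,v/2.2+110),.03) for u,v in [(665,95),(705,110),(670,203),(629,187)]],0).round(4))
print(np.round(bot.read_joint_positions(),2))
for a in(-np.pi/2,np.pi/2):
    for p,d in(((.4544,.2987,.1),-.395),((.54,-.08,.1),.02)):
        j=bot.solve_ik(p,qd(a+d)); print(a,None if j is None else np.round(j,2))
```

```text
[[0.475, -0.0211], [0.4791, -0.1407], [0.4445, -0.1428], [0.4398, -0.02], [0.4597, -0.0803], [0.506, -0.0796]] [[0.6022, -0.0024], [0.4419, -0.0081], [0.6037, -0.1515], [0.4438, -0.1559]]
[ 0.5348 -0.0788  0.0311] [-0.   0.4 -0.4  0.1  0.2  1.1  1.2 -1.7  0.1 -0.9 -1.2 -0.2 -0.7 -1.4
  0.3  0.8]
post [ 0.5048 -0.0798]
hole [ 0.4599 -0.0812]
grip [ 0.5428 -0.0786]
hinge [ 0.6048 -0.0767]
holder [ 0.454  -0.2948  0.045 ] handle [ 0.4544 -0.2945  0.085 ]
hole/post from w_holder [ 0.4588 -0.0803  0.055 ] [ 0.5038 -0.0844  0.038 ]
eye [0.4193 0.3132 0.006 ] conn [0.4558 0.2975 0.03  ]
[ 0.45  0.33 -0.33  0.91 -0.   -2.69]
-1.5707963267948966 [ 0.45  0.44 -0.39  0.74  0.   -2.3 ]
-1.5707963267948966 [-0.28  0.44 -0.38  0.74  0.    2.84]
1.5707963267948966 [ 0.45  0.44 -0.39  0.74  0.    0.84]
1.5707963267948966 [-0.28  0.44 -0.38  0.74  0.   -0.3 ]
```

Run:
```python
from h import *
a=np.pi/2-.397; p=np.array([.455,.298,0])
bot.move_pose(p+[0,0,.12],qd(a)); bot.set_gripper(.55)
print(bot.read_clock())
bot.move_linear(p+[0,0,.03],.15); print(bot.move_linear(p+[0,0,.010],.05,until_force=8),bot.read_position())
bot.set_gripper(0,60); print(bot.read_gripper_width(),bot.read_position())
bot.move_linear(p+[0,0,.11],.15); print(bot.read_gripper_width(),bot.read_ft_force(),bot.read_clock())
im,C=snap("w_held")
```

```text
11.7333
False [0.45474304 0.29786474 0.00970025]
0.24680902018512202 [0.45536784 0.29820847 0.01044809]
0.24128043447377842 [ 0.22731867  0.4973975  -2.44604507] 14.1917
```

View pics/w_held.png

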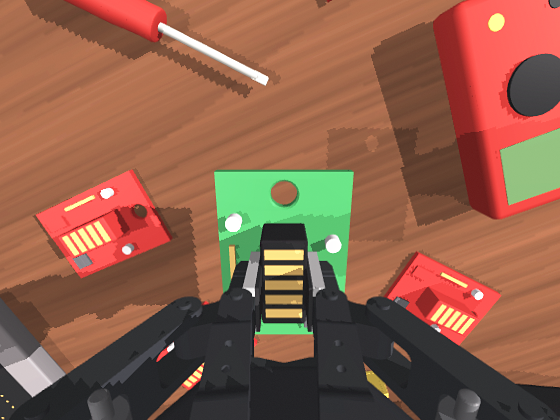

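Run:
```python
from h import *
d=np.load("pics/w_held.npz"); C=load("w_held")[1]; R=rm(d["q"])
e=px2w(C,(284.5,193.5),d["p"][2]-.010+.006); t=R.T@(e-d["p"]); print("eye in tool",t.round(4), "expect z ~.038")
x=np.load("jig.npy"); a=np.pi/2+x[2]; q=qd(a); off=rm(q)@t; off[2]=0
post=np.array([*(x[:2]+.03*np.array([-np.cos(x[2]),-np.sin(x[2])])),0])
T=post-off; print(T)
np.save("T.npy",T)
bot.move_pose([.46,-.06,.14],q); bot.move_linear(T+[0,0,.14],.2); bot.move_linear(T+[0,0,.058],.1)
snap("w_hover"); print(bot.read_clock(),bot.read_position(),bot.read_gripper_width(),bot.read_ft_force())
```

```text
eye in tool [0.     0.004  0.0395] expect z ~.038
[ 0.544357   -0.07858841  0.        ]
17.1917 [ 0.54497981 -0.07875658  0.05876142] 0.24375405274416653 [-0.01373718 -0.19086089 -1.5022609 ]
```

View pics/w_hover.png

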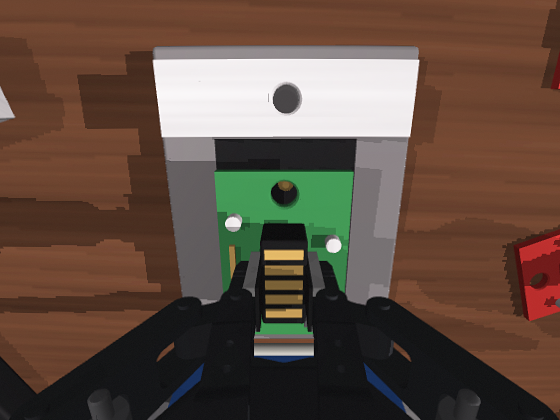

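Run:
```python
from h import *
im,C=load("w_hover"); x=np.load("jig.npy"); R2=np.array([[np.cos(x[2]),-np.sin(x[2])],[np.sin(x[2]),np.cos(x[2])]])
for n,u,z in(("hole",(287,98),.055),("post",(286,187),.038),("edgeL",(160,137),.055),("edgeR",(411,137),.055),("eye",(284.5,193.5),.0548)):
    w=px2w(C,u,z)[:2]; print(n,w.round(4),"jig",((w-x[:2])@R2).round(4))
print(w2px(C,[[*(R2@[-.03,0]+x[:2]),.038],[*(R2@[-.075,0]+x[:2]),.055]]))
cv2.imwrite("pics/e.png",cv2.resize(im[140:230,230:340],None,fx=6,fy=6,interpolation=cv2.INTER_CUBIC))
```

```text
hole [ 0.4589 -0.0802] jig [-0.0759  0.001 ]
post [ 0.5058 -0.0789] jig [-0.029   0.0008]
edgeL [ 0.4785 -0.1413] jig [-0.0583 -0.0606]
edgeR [ 0.4746 -0.0193] jig [-0.0583  0.0614]
eye [ 0.5051 -0.0798] jig [-0.0298 -0.0001]
[[284.54552158 185.26361185]
 [284.82455592 100.12771347]]
```

View pics/e.png

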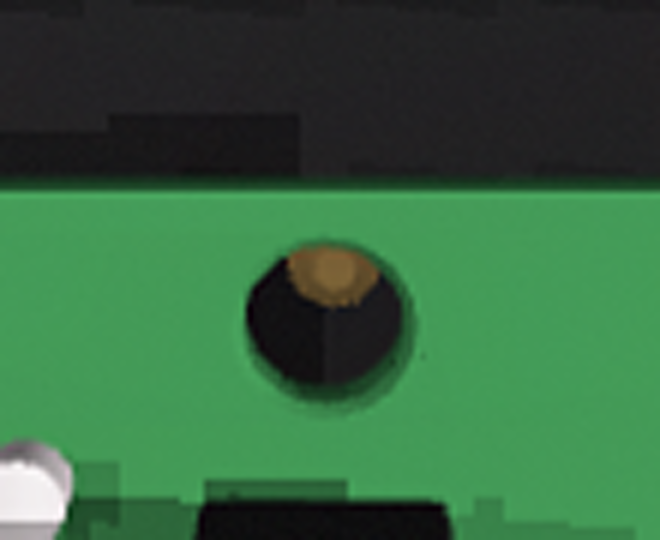

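Run:
```python
from h import *
T=np.load("T.npy")+[0,.0006,0]
print(bot.move_linear(T+[0,0,.042],.06,until_force=12),bot.read_position())
print(bot.move_linear(T+[0,0,.0295],.03,until_force=12),bot.read_position(),bot.read_ft_force())
```

```text
False [ 0.54377407 -0.07781609  0.04137325]
True [ 0.54445759 -0.07803343  0.03043678] [-1.06251962 -0.39204712  4.89506112]
```

Run:
```python
from h import *
bot.set_gripper(.5); T=np.load("T.npy"); p=np.array(bot.read_position())
bot.move_linear([p[0],p[1],.07],.1); bot.move_linear([p[0],p[1],.16],.2)
snap("w_loaded"); print(bot.read_clock(),bot.read_position())
```

```text
19.5667 [ 0.54230358 -0.07743351  0.15822791]
```

View pics/w_loaded.png

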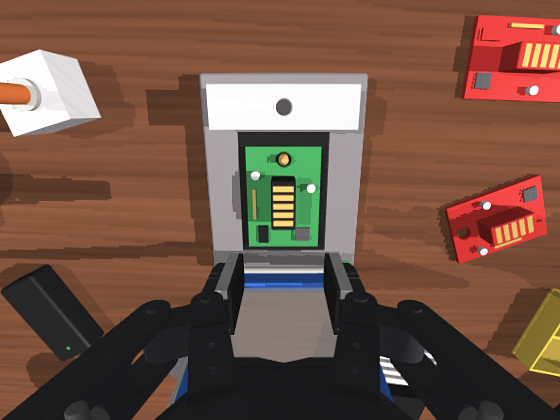

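Run:
```python
from h import *
x=np.load("jig.npy"); R2=np.array([[np.cos(x[2]),-np.sin(x[2])],[np.sin(x[2]),np.cos(x[2])]])
W=lambda X,Z:np.r_[R2@[X,0]+x[:2],Z]
p=bot.read_position(); q=qd(np.pi/2+x[2])
bot.move_linear([p[0]-.03,p[1],.30],.3); bot.set_gripper(0)
bot.move_linear(W(.185,.30),.3); bot.move_linear(W(.185,.205),.25)
print(bot.read_clock(),bot.read_ft_force())
for th in (90,72,54,36,20,8):
    t=np.radians(th); print(th,bot.move_linear(W(.07-.15*np.cos(t)+.01*np.sin(t)+.011,.055+.15*np.sin(t)+.01*np.cos(t)),.15,until_force=25),np.round(bot.read_ft_force(),1))
print(bot.move_linear(W(-.069,.060),.06,until_force=20),np.round(bot.read_position(),4),np.round(bot.read_ft_force(),1),bot.read_clock())
```

```text
22.075 [-0.62799567 -0.51846945 -0.53830919]
90 False [ 1.  -0.5 -0.8]
72 False [ 0.3  0.5 -0.4]
54 False [-0.6 -0.4  0.2]
36 False [ 0.8  0.4 -0. ]
20 False [-0.3 -0.2  0.2]
8 False [ 0.4 -0.4 -0.3]
True [ 0.4676 -0.0814  0.0649] [-2.8  0.1 12.3] 25.4417
```

Run:
```python
from h import *
x=np.load("jig.npy"); q=qd(np.pi/2+x[2])
p=bot.read_position(); bot.move_linear([p[0],p[1],.17],.25); snap("w_shut"); bot.set_gripper(.6)
bot.move_pose([.475,-.295,.18],q); snap("w_pin"); print(bot.read_clock(),bot.read_position())
a=cv2.imread("pics/w_shut.png"); b=cv2.imread("pics/w_pin.png")
cv2.imwrite("pics/f.png",np.vstack([cv2.resize(a,(400,300)),cv2.resize(b,(400,300))]))
A=cv2.resize(a[0:210,140:420],(800,600),interpolation=cv2.INTER_CUBIC)
B=cv2.resize(b[60:270,140:420],(400,300),interpolation=cv2.INTER_CUBIC)
cv2.imwrite("pics/f.png",np.hstack([cv2.resize(A,(400,300)),B]))
```

```text
27.525 [ 0.47484704 -0.29326369  0.17978223]
```

View pics/f.png

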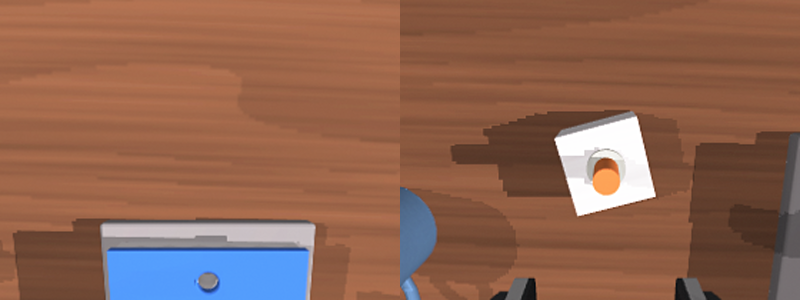

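Run:
```python
from h import *
_,C=load("w_shut"); print("lidhole",px2w(C,(284.6,196.5),.065).round(4))
_,C=load("w_pin"); g=lambda u,v:(140+(u-400)*.7,60+v*.7)
h=np.mean([px2w(C,g(*p),.045) for p in [(555,138),(637,117),(655,196),(577,215)]],0); t=px2w(C,g(606,181),.085); print(h,t)
x=np.load("jig.npy"); q=qd(np.pi/2+x[2]); p=np.r_[(h+t)[:2]/2*.5+np.array([.4542,-.2947])*.5,0]; print(p)
bot.move_linear(p+[0,0,.13],.2); print(bot.move_linear(p+[0,0,.0535],.08,until_force=8))
bot.set_gripper(0,80); print(bot.read_gripper_width(),bot.read_position(),bot.read_ft_force())
bot.move_linear(p+[0,0,.07],.05); bot.move_linear(p+[0,0,.135],.15)
snap("w_pinheld"); print(bot.read_gripper_width(),bot.read_position(),bot.read_ft_force(),bot.read_clock())
```

```text
lidhole [ 0.4581 -0.0811  0.065 ]
[ 0.45454907 -0.29382509  0.045     ] [ 0.45380566 -0.29403024  0.085     ]
[ 0.45418868 -0.29431383  0.        ]
False
0.16295124965676666 [ 0.45447862 -0.2945523   0.05408962] [-0.86431899  0.63653402  5.183343  ]
0.16558753636738802 [ 0.45348677 -0.29373823  0.13387356] [-0.41210617  0.47626292 -1.77199282] 30.5917
```

View pics/w_pinheld.png

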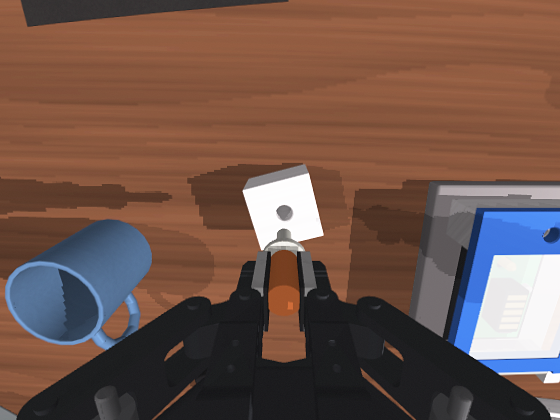

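Run:
```python
from h import *
d=np.load("pics/w_pinheld.npz"); im,C=load("w_pinheld"); p=d["p"]; zt=p[2]-.049
print("expected tip px",w2px(C,[[p[0],p[1],zt]]),"collar bottom",w2px(C,[[p[0],p[1],zt+.04]]))
print("tip est - tcp",(px2w(C,(284,232),zt)-p).round(4),"holder hole",px2w(C,(285,213),.045).round(4))
g=cv2.cvtColor(im,cv2.COLOR_BGR2GRAY); print(g[222:246,274:296:1])
x=np.load("jig.npy"); q=qd(np.pi/2+x[2])
bot.move_linear([p[0],p[1],.154],.15); bot.move_linear([.459,-.081,.154],.25)
im,C=snap("w_ins"); P=pose()[0]; print(P,bot.read_clock())
hsv=cv2.cvtColor(im,cv2.COLOR_BGR2HSV); m=cv2.inRange(hsv,(95,100,60),(130,255,255))
roi=m[195:245,260:310]; n,l,s,c=cv2.connectedComponentsWithStats(255-roi,connectivity=4)
for i in range(1,n):
    if s[i,4]>20: print(s[i],c[i]+[260,195],px2w(C,c[i]+[260,195],.065).round(4))
print(w2px(C,[[*P[:2],.065],[*P[:2],P[2]-.049]]))
for r in roi[::2]: print("".join("#" if v else "." for v in r))
```

```text
expected tip px [[283.94369286 231.43107288]] collar bottom [[284.11426234 258.29357839]]
tip est - tcp [ 0.0004  0.0001 -0.049 ] holder hole [ 0.4542 -0.2931  0.045 ]
[[253 253 253 253 253 253 253 252 252 251 250 251 251 253 254 253 252 252
  252 252 252 252]
 [253 253 253 253 253 252 252 253 253 253 253 253 253 253 252 252 252 252
  252 252 252 252]
 [252 252 252 252 252 252 252 252 252 252 252 252 252 252 252 252 252 252
  252 252 252 252]
 [252 252 252 252 252 252 252 252 252 252 252 252 252 252 252 252 252 252
  252 252 253 253]
 [252 252 252 252 252 252 252 252 253 253 253 253 253 253 252 252 253 253
  253 253 253 253]
 [252 252 252 252 252 253 254 255 254 255 255 255 254 254 254 253 253 253
  253 253 253 253]
 [252 252 252 252 253 255 255 255 191 192 199 241 243 255 255 254 254 253
  253 253 253 254]
 [252 252 253 254 255 255 191  96 100  98 101 107 126 188 248 255 255 254
  254 253 254 254]
 [252 253 254 255 237 102 103 107 107 105 108 116 130 145 158 233 255 255
  254 253 253 253]
 [253 254 255 255 105 111 109 110 109 107 110 119 133 149 155 170 237 255
  254 253 253 253]
 [
[... 2132 characters left out ...]
###########...#######################
##################################################
##################################################
##################################################
##################################################
##################################################
#####################.......######################
##################.............###################
..................................................
..................................................
..................................................
..................................................
..................................................
..................................................
```

Run:
```python
from h import *
X,Y=.4583,-.0808
bot.move_linear([X,Y,.118],.1)
for z in (.100,.085,.0755):
    r=bot.move_linear([X,Y,z],.04,until_force=15); print(z,r,np.round(bot.read_position(),4),np.round(bot.read_ft_force(),1),np.round(bot.read_moment(),2),bot.read_clock())
    if r: break
```

```text
0.1 False [ 0.4582 -0.0807  0.0999] [-0.5  0.2 -0.1] [-0.01  0.01 -0.  ] 33.025
0.085 False [ 0.4581 -0.0807  0.0847] [ 0.3  0.1 -0.6] [ 0.01 -0.02  0.08] 33.55
0.0755 False [ 0.4581 -0.0807  0.0752] [ 0.3  0.1 -1.1] [ 0.02 -0.07 -0.05] 33.9333
```

Run:
```python
from h import *
X,Y=.4583,-.0808
bot.set_gripper(0,120)
print(bot.move_linear([X,Y,.070],.02,until_force=10),np.round(bot.read_position(),4),np.round(bot.read_ft_force(),1))
z=bot.read_position()[2]
for i in range(14):
    f=np.mean([bot.read_ft_force()[2] for _ in range(3)])
    print(round(z,4),round(f,1),np.round(bot.read_position()[2],4))
    if f>27: break
    z-=.0005; bot.move_linear([X,Y,z],.02); bot.wait(.15)
bot.wait(.5); print(np.round(bot.read_ft_force(),1),np.round(bot.read_moment(),2),bot.read_gripper_width(),bot.read_position(),bot.read_clock())
```

```text
True [ 0.4586 -0.0809  0.0741] [-1.2  0.7  7. ]
0.0741 7.0 0.0741
0.0736 6.6 0.0742
0.0731 10.6 0.0741
0.0726 16.5 0.074
0.0721 20.7 0.074
0.0716 26.6 0.0739
0.0711 30.8 0.0739
[-9.3  3.8 31.4] [0.52 1.89 0.01] 0.15199789001536432 [ 0.45872203 -0.08093396  0.07385839] 37.275
```

Run:
```python
from h import *
for c in("scene","top"):
    im=bot.camera(c)[:,:,::-1].copy(); cv2.imwrite(f"pics/{c}1.png",im)
    for t in("multimeter","mug","parts_tray","adapter","controller_case","magnifier","screwdriver","holder","lid","pin"):
        print(c,t,[([int(v) for v in d["bbox"]],round(d["confidence"],2)) for d in bot.search_frame(c,t)][:1])
print(np.round(bot.read_ft_force(),1),np.round(bot.read_position(),4),bot.read_clock())
```

```text
scene multimeter [([314, 134, 49, 30], 0.71)]
scene mug [([132, 336, 55, 53], 0.96)]
scene parts_tray [([363, 193, 41, 30], 0.81)]
scene adapter [([231, 352, 55, 31], 0.79)]
scene controller_case [([245, 223, 4, 9], 0.74)]
scene magnifier [([301, 285, 67, 61], 0.75)]
scene screwdriver [([254, 161, 40, 10], 0.56)]
scene holder [([221, 217, 93, 77], 0.35)]
scene lid [([228, 218, 79, 54], 0.91)]
scene pin [([246, 231, 3, 5], 0.49)]
top multimeter [([97, 210, 36, 54], 0.87)]
top mug [([422, 195, 36, 39], 0.58)]
top parts_tray [([178, 136, 33, 36], 0.85)]
top adapter [([379, 146, 29, 32], 0.75)]
top controller_case [([247, 116, 42, 40], 0.71)]
top magnifier [([330, 98, 32, 60], 0.76)]
top screwdriver [([173, 271, 37, 42], 0.61)]
top holder [([369, 227, 27, 23], 0.81)]
top lid [([292, 183, 9, 39], 0.72)]
top pin []
[-8.1  2.  31. ] [ 0.4587 -0.0809  0.0738] 38.375
```

```bash
python3 -c "
from cell import bot
print(bot.close_job())"
```

```text
the job is handed in; nothing more can be done
None
```

I loaded the green board, shut the lid, and pushed the lock pin home. The job is handed in, at about 38 s on the robot's clock, with the gripper still holding and pressing the pin.

- **Board:** The eye is over the brass post. After I let go, the wrist picture showed the board flat and square on the bed.
- **Lid:** The fingertip stopped on it at 64.9 mm; a fully shut lid is at 65 mm. The next picture showed it level over the block.
- **Pin:** It went in without any real resistance. The collar met the lid with the tool at 74.1 mm; I had predicted 74.
- **Final hold:** Grip is set to 120 N and the downward push is steady at about 31 N. There is also about 8 N sideways on the tool, which I left as it was.
- **Other things on the desk:** The detectors found the bystanders where they were at the start, to within a few pixels, with two exceptions:
    - **Controller case:** it was misdetected in the last scene view but found in place in the top view.
    - **Screwdriver:** it was only partly detected at the start, but its last box matches where it lay in the first top picture.
- **Not checked by eye:** My 12 picture views were used up before the pin went in. The final state rests on positions, forces and detections. The detector never found the pin in the top view.

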